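Set the bench-heat controller by its thumbwheel

ROBOT

A 6-joint arm with a two-finger parallel gripper is mounted at the origin on the work surface. World frame = base frame: x ahead of the robot, y to its left, z up, the work surface at z = 0. Lengths are in m, angles in rad, forces in N, time in s.
With the tool pointing down it reaches from about 0.35 to 0.725 m from the base axis. Payload 6 kg.
Tool frame: the origin (TCP) lies on the centre line of the jaws, within the pads' length; the fingertips stand 11 mm ahead of it and the grasp point (between the pads) lies 8 mm behind it; z points along the fingers, y is the line along which they close (so a half turn about z gives the same grasp; the last joint's range is limited). The gripper opens to 85 mm and grips with 20 to 120 N. Pads are 22 mm wide; open, the fingers measure 114 mm over their backs; the gripper's body (76 mm by 85 mm) begins 54 mm behind the grasp point. The pads swing forward as they close: fully open they stand 13 mm farther back than shut.
Start: joints at [-0.937, 0.04, 0.085, 0, -1.615, -0.334], TCP at [0.177, -0.573, 0.242] pointing down, gripper open.
Joint ranges: [-2.56, 2.56], [-1.29, 2.01], [-1.08, 1.49], [-3.29, 1.98], [-2.81, -0.18], [-2.99, 2.99]. Speed limits (rad/s): [2.57, 2.57, 3.01, 3.14, 3.14, 3.14].

INTERFACE

Orientations are given as a rotation vector (axis times angle).
In Python, from workcell import get_obs, snapshot, calibration, sign_off gives the robot as it stands.
- The arm moves only by the tool servo_tool, never from a script. Its argument "series" is a list of rows, each an object of numbers: "dx", "dy", "dz": the shift along the tool's x, y, z in units of 6 cm (1.0 is 6 cm); "turn": the turn about the tool's z in units of 6 degrees (1.0 is 6 degrees); "jaw": the opening, from 0 (shut) to 1 (fully open). In form: [{"dx": .., "dy": .., "dz": .., "turn": .., "jaw": ..}, ...]. A call has 1 to 20 rows; each row shifts and turns the commanded pose from where the row before left it, along the tool's axes as they then stand; what a row does not reach is not made up. A row lasts 1/8 s, in which the tool goes at most 62.5 mm and 10.7 degrees, less where a joint would pass 70% of its speed; a pose out of reach is approached as far as the arm can. A call with a number of a shift or a turn outside -1 to 1 is refused whole. A call with a gripper value outside its range is refused whole. The fingers move at their own pace and stop on an object; "grip_force" is the grip in N (left out, the last holds). Time passes only in rows, so rows that do not move let the fingers close. It gives the time, the measured TCP pose, the force, the opening and the grip force at its end, in the units of the state.
- get_obs(): the state, without advancing time (a new reading comes with each control period).
- snapshot(name): name is "scene" or "top" or "wrist"; returns the picture (420x560x3 uint8, red, green, blue); there is no depth.
- calibration(name): a dict with "fx", "fy", "cx", "cy" (pixels), "k1" (the pictures are not rectified: a ray, as slopes to the right and down, at radius r is drawn at 1 + k1 r^2 times it, then the intrinsics apply), "rvec" (rotation vector, rad) and "tvec" (3), from world to camera coordinates, as OpenCV has them; the wrist camera has in their place "mount" (4x4, takes a point from camera to tool coordinates, whose origin is the TCP and whose axes are the flange's). Camera axes: x right, y down, z forward; pixel columns grow to the right and rows downward; lengths in m; the calibration is good to about 2 mm. A picture is of the moment at which its call begins: read the wrist's pose just before it. calibration takes no time and is no camera call.
- sign_off(): hands the job in; it is judged then, once.
The state is a dict: "time_s": time; "joint_positions": joint angles; "qd": joint speeds; "joint_efforts": joint torques, N m; "tool_pos": TCP position; "ee_rot": TCP orientation; "force": force on the tool from outside, world axes, zero at the start; "torque": the same for the moment, N m; "opening": finger opening in m; "grasp_force": force on a finger pad.
Only numpy, scipy, OpenCV 4.12 (cv2) and the standard library are available. Lean on these libraries where they do the work, as an engineer would, in place of code of your own. Each camera call takes 0.05 s, during which the arm holds its last target. There are 200 camera calls.

TASK

Lift the clear splash cover of the bench-heating controller fully open, roll the thumbwheel with a fingertip until the pointer on the scale stands exactly opposite the grower's marker, and shut the cover again. Press the wheel lightly, never with more than 12 N, because its spindle is delicate, and leave the pots and the dibber where they are.

Things in the scene. Friction and masses are not known exactly. Their poses are not given: they have to be found in the camera images.
- controller: pale grey bench-heating controller: case 100 mm deep (its x), 150 mm wide (its y), 75 mm high, screwed to the bench by a small foot at each y end. Origin under its middle, +x to the cover's hinge (far side), +y along the scale, z up. The flat top panel has the thumbwheel's slot near the -x edge and, behind it, a glazed scale window (x 4 to 28, y -37 to 37 mm; flush pane)
- wheel_slot (a point): centre of the thumbwheel's slot in the plane of the panel top: 18 mm to -x of the case's middle, 75 mm above the bench; axes as the controller's. The slot is 12 mm (x) by 40 mm (y). The wheel's rim stands proud of the panel, highest above this point, but how far differs from unit to unit, between 3 and 9 mm: feel for it
- wheel (a joint): black knurled thumbwheel, 44 mm across, 9 mm wide, axle along the controller's x; value in rad, 0 to 2.75, grows as the top of the rim is dragged towards +y. The pointer moves with the rim, 22 mm per rad. A drag of 3.2 N at the rim turns it (a press of about 5 to 8 N, rubbed along); it stays as left. Its axle is sprung and gives 1 mm per 12 N of press, 3 mm at most. Over 12 N spoils it
- pointer_tip (a point): tip of the steel pointer needle, 2 mm wide, under the scale pane, a few mm below it and 34 mm to +x of the wheel; driven by the wheel along the controller's y, 60 mm in all (y -30 to 30 mm). It starts on the -y part of the scale, at least 15 mm short of the marker
- marker_tip (a point): tip of the grower's marker, a black T-shaped slider under the same pane on the far (+x) side of the scale, its 2 mm wide tip pointing at the pointer's track; it stays put. The pointer is set when both tips have the same y in the controller's frame
- cover (a joint): clear splash cover over the panel, 72 mm deep, 100 mm wide, top 18 mm above the panel, 50 to 80 g; value is its opening angle in rad, 0 shut, 1.9 fully open: it leans back past upright and stays so by its weight. Let go below about 1.3 rad it falls shut slowly, in some 3 s, on its damped hinge
- cover_hinge (a point): middle of the cover's hinge line, which runs along the controller's y, 36 mm on the +x side of the case's middle and 78 mm above the bench; axes as the controller's; fixed
- cover_tab (a point): grip tab of the cover: a bar 10 mm wide (y), 30 mm long (x), 16 mm high, sticking out of the middle of the cover's front edge. This point is at the bar's mid width and height, 20 mm from the cover's edge, 10 mm from the bar's end; shut, it is 92 mm to -x of the hinge line and 16 mm above it. It moves with the cover; pinched across its width, it pivots between the fingers
- pot_a: black plastic pot with a seedling, 74 mm across, 75 mm high (leaves to 125 mm), beside the controller on its -y side; origin under its middle. Not to be disturbed
- pot_b: another such pot with a seedling, on the controller's +y side. Not to be disturbed
- dibber: wooden dibber, 168 mm long, 28 mm thick, lying on the bench on the controller's +y side; origin on the bench under its middle, x along it. Not to be disturbed
Not all that is in view belongs to the job. Of the things like the controller, leave any that is red; of the rest the smaller one is meant.

How it is judged:
On the way, in this order (a step that is already met when the one before it is completed fails the run):
1. the cover is lifted open (value of joint cover above 1.4 rad), for 0.2 s.
2. with the cover open, the pointer is set opposite the marker (value of joint cover above 1 rad and y of pointer_tip in the frame of marker_tip between -0.002 and 0.002 m), for 0.3 s.
At the end, for the whole second after the job is handed in: the pointer tip stands within 2 mm of the marker tip along the scale, and the cover is shut (opened less than 0.06 rad) (y of pointer_tip in the frame of marker_tip between -0.002 and 0.002 m and value of joint cover below 0.06 rad); the robot touches nothing.
It fails at once if the thumbwheel is pressed with more than 12 N (contact force between anything else and wheel_c0 above 12 N).
It fails at once if a pot or the dibber is shifted more than 15 mm or a pot tipped (distance of any of pot_a, pot_b, dibber from where it was at the start of the episode above 0.015 m or angle between any of pot_a, pot_b's own z axis and vertical above 0.3 rad).
It also fails if it takes over 72 s, if anything falls off the work surface, if the arm or the gripper's body presses on something with over 40 N, if the wrist force passes 120 N, or if a joint passes its speed limit or range.

## Working session

There is one attempt and no reset: what is moved stays moved. The work goes in short steps, Python scripts to look and compute and a tool call to move; the robot and the scene stay as the last step left them, time stands still between calls to the robot, and variables do not carry over. Pictures are saved under pics/ and viewed, at most 10 in all, crops included, and the job is handed in when it is done.

Besides the shell and the picture viewer there is one more tool, called after "Call:" by a JSON object that holds its "api" and its "payload", one argument or row to a line. servo_tool: Moves the arm, as the interface text tells. Shifts and turns lie within -1 to 1; 1 stands for 6 cm of shift or 6 degrees of turn. Its arguments: {"type":"object","properties":{"series":{"type":"array"},"grip_force":{"type":"number"}},"required":["series"]}

```bash
ls; mkdir -p pics; cat > h.py <<'E'
import numpy as np, cv2
from scipy.spatial.transform import Rotation as R
from workcell import get_obs, snapshot, calibration, sign_off
def cam(name,o=None):
    c=calibration(name)
    if 'mount' in c:
        o=o or get_obs(); T=np.eye(4); T[:3,:3]=R.from_rotvec(o['ee_rot']).as_matrix(); T[:3,3]=o['tool_pos']
        M=T@np.array(c['mount']); return c,M[:3,:3],M[:3,3]
    Rw=R.from_rotvec(c['rvec']).as_matrix(); return c,Rw.T,-Rw.T@np.array(c['tvec'])
def ray(C,u,v):
    c,Rm,p=C; d=np.array([(u-c['cx'])/c['fx'],(v-c['cy'])/c['fy']]); s=d.copy()
    for _ in range(20): s=d/(1+c['k1']*(s@s))
    return p,Rm@np.array([s[0],s[1],1.])
def onz(C,u,v,z):
    p,d=ray(C,u,v); return p+d*(z-p[2])/d[2]
def proj(C,P):
    c,Rm,p=C; q=Rm.T@(np.array(P)-p); s=q[:2]/q[2]; s=s*(1+c['k1']*(s@s)); return np.array([c['fx']*s[0]+c['cx'],c['fy']*s[1]+c['cy']])
def shot(name,f):
    o=get_obs(); C=cam(name,o); im=snapshot(name); cv2.imwrite(f'pics/{f}.png',im[:,:,::-1]); return C,im
E
python3 - <<'E'
from h import *
for n in('scene','top'): 
    C,im=shot(n,n+'0'); print(n,C[0]['fx'],C[2])
print(get_obs())
E
```

```text
pics
scene 498.3626482595146 [1.13219757 1.05419886 0.82859961]
top 485.1260174510411 [0.40977651 0.05531279 1.1267208 ]
{'time_s': 0.1, 'joint_positions': array([-9.37314600e-01,  4.07793983e-02,  8.39184736e-02, -3.99971377e-04,
       -1.61549465e+00, -3.33670941e-01]), 'qd': array([ 1.18302155e-03, -2.21223799e-05,  3.22129500e-03,  2.31541304e-03,
        1.06565210e-04, -8.12197210e-04]), 'joint_efforts': array([-4.86456280e-03, -3.69344509e+01,  3.48281372e+01,  6.95171043e+00,
       -4.55729052e-03,  1.28925073e-06]), 'tool_pos': array([ 0.17717762, -0.5729594 ,  0.24136896]), 'ee_rot': array([ 4.69151548e-01, -3.10598825e+00, -2.45996021e-03]), 'force': array([ 0.98431796,  0.16615504, -0.24278067]), 'torque': array([-0.01439237,  0.03809936,  0.00410677]), 'grasp_force': 0.0, 'opening': 0.08536482716494352}
```

View pics/top0.png

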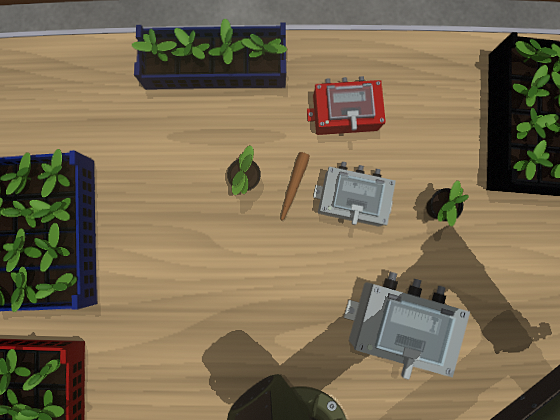

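View pics/scene0.png

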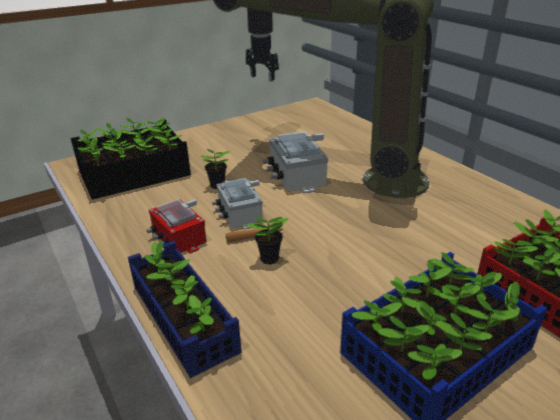

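Three candidates in the top view: red at (347,105), which is to be left; small grey at (354,195); large grey at (410,325). The small grey one fits: it isn't red, it is the smaller of the other two, and it has a pot on each side with the dibber on its +y (left) side. I'll confirm that with a crop.

```bash
python3 - <<'E'
from h import *
C=cam('top'); im=cv2.imread('pics/top0.png')
cr=cv2.resize(im[150:240,300:410],None,fx=6.5,fy=6.5,interpolation=cv2.INTER_CUBIC); cv2.imwrite('pics/crop1.png',cr)
hsv=cv2.cvtColor(im,cv2.COLOR_BGR2HSV)
m=((hsv[...,1]<50)&(hsv[...,2]>110)).astype(np.uint8); m[:150]=0;m[240:]=0;m[:,:305]=0;m[:,405:]=0
m=cv2.morphologyEx(m,cv2.MORPH_OPEN,np.ones((3,3)))
cs=max(cv2.findContours(m,0,2)[0],key=cv2.contourArea); print(cv2.minAreaRect(cs))
for u,v in((243,177),(445,204)): print(onz(C,u,v,.075))
for u,v in((303,155),(283,217),(354,195)): print(onz(C,u,v,.02))
E
```

```text
((357.54876708984375, 198.05580139160156), (69.45463562011719, 50.69031524658203), 11.976131439208984)
[0.58052139 0.12335719 0.075     ]
[ 0.51905332 -0.32064471  0.075     ]
[ 0.64040361 -0.0121536   0.02      ]
[0.49643724 0.03514363 0.02      ]
[ 0.54645714 -0.12857894  0.02      ]
```

View pics/crop1.png

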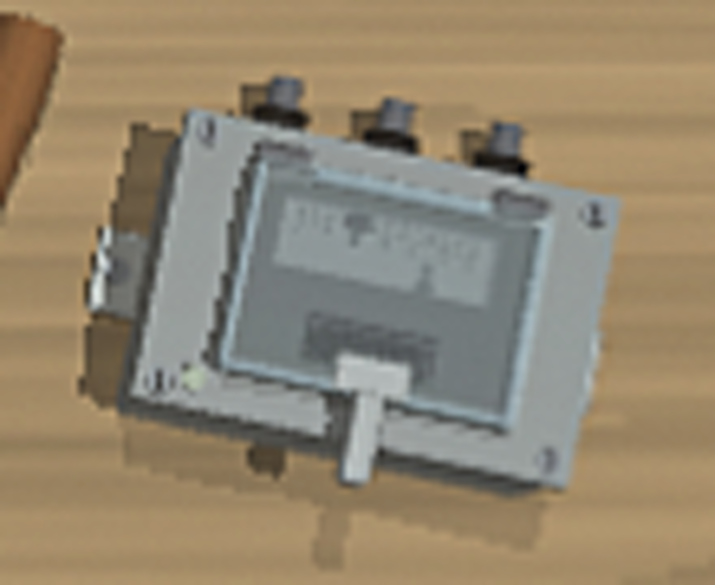

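The crop shows the unit meant: grey case, with panel corners at crop TL(185,108), TR(620,200), BR(565,488), BL(122,402). The tab is at the front at about (360,440), the marker T at (357,230) and the pointer at (427,275).

```bash
cat >> h.py <<'E'
def fitpose(P):  # TL TR BR BL panel corners (world)
    L=np.array([[50,75],[50,-75],[-50,-75],[-50,75]])/1000.
    P=np.array(P)[:,:2]; c=P.mean(0); H=L.T@(P-c); yaw=np.arctan2(H[0,1]-H[1,0],H[0,0]+H[1,1])
    r=np.array([[np.cos(yaw),-np.sin(yaw)],[np.sin(yaw),np.cos(yaw)]]); print('c',c,'yaw deg',np.degrees(yaw),'res mm',((P-c-L@r.T)*1000).round(1).tolist()); return c,yaw
E
python3 - <<'E'
from h import *
C=cam('top')
q=[(185,108),(620,200),(565,488),(122,402)]
P=[onz(C,300+a/6.5-.4,150+b/6.5-.4,.075) for a,b in q]
print(np.array(P).round(4).tolist())
c,y=fitpose(P); r=R.from_euler('z',y).as_matrix()
tab=np.r_[c,0]+r@[-.056,0,.094]; print('tab',tab,'proj',proj(C,tab))
o=get_obs(); T=R.from_rotvec(o['ee_rot']).as_matrix(); print(T.round(3))
tgt=tab+np.array([0,0,.13]); print('move tool mm',T.T@(tgt-o['tool_pos'])*1000)
cc=calibration('wrist'); print(np.round(cc['mount'],3),cc['fx'])
E
```

```text
[[0.6037, -0.0637, 0.075], [0.5718, -0.2108, 0.075], [0.4743, -0.1893, 0.075], [0.5039, -0.0409, 0.075]]
c [ 0.53840911 -0.126167  ] yaw deg -12.027350388532232 res mm [[0.7, -0.4], [0.1, -0.8], [0.4, -0.2], [-1.2, 1.5]]
tab [ 0.48363841 -0.1144978   0.094     ] proj [353.68046468 219.9486276 ]
[[-0.955 -0.295 -0.001]
 [-0.295  0.955  0.001]
 [ 0.     0.002 -1.   ]]
move tool mm [-428.20054498  347.4649784    17.86935876]
[[-0.    -0.955 -0.296  0.076]
 [ 1.    -0.001  0.    -0.   ]
 [-0.    -0.296  0.955 -0.132]
 [ 0.     0.     0.     1.   ]] 338.77298812437965
```

Call:
{"api": "servo_tool", "payload": {
  "series": [
    {"dx": -0.51, "dy": 0.414, "jaw": 0.5},
    {"dx": -0.51, "dy": 0.414, "jaw": 0.5},
    {"dx": -0.51, "dy": 0.414, "jaw": 0.5},
    {"dx": -0.51, "dy": 0.414, "jaw": 0.5},
    {"dx": -0.51, "dy": 0.414, "jaw": 0.5},
    {"dx": -0.51, "dy": 0.414, "jaw": 0.5},
    {"dx": -0.51, "dy": 0.414, "jaw": 0.5},
    {"dx": -0.51, "dy": 0.414, "jaw": 0.5},
    {"dx": -0.51, "dy": 0.414, "jaw": 0.5},
    {"dx": -0.51, "dy": 0.414, "jaw": 0.5},
    {"dx": -0.51, "dy": 0.414, "jaw": 0.5},
    {"dx": -0.51, "dy": 0.414, "jaw": 0.5},
    {"dx": -0.51, "dy": 0.414, "jaw": 0.5},
    {"dx": -0.51, "dy": 0.414, "jaw": 0.5},
    {"turn": 0.97, "jaw": 0.5},
    {"turn": 0.97, "jaw": 0.5},
    {"turn": 0.97, "jaw": 0.5},
    {"turn": 0.97, "jaw": 0.5},
    {"turn": 0.97, "jaw": 0.5},
    {"jaw": 0.5}
  ]
}}

```text
schema error: expected keys dx, dy, dz, turn, jaw
```

```bash
python3 - <<'E'
from h import *
C,im=shot('wrist','w1'); o=get_obs(); print(o['tool_pos'],o['opening'],o['force'])
T=R.from_rotvec(o['ee_rot']).as_matrix(); print(T.round(3))
b=cv2.resize(im[:,:,::-1],(800,600),interpolation=cv2.INTER_CUBIC); cv2.imwrite('pics/w1b.png',b)
c=np.array([.5384,-.1262,0]); r=R.from_euler('z',np.radians(-12.03)).as_matrix()
for p in([-.056,0,.094],[-.066,0,.094],[-.05,.075,.075],[-.05,-.075,.075]): print(p,proj(C,c+r@p)*800/560)
E
```

```text
[ 0.17717577 -0.57299393  0.24150377] 0.08588550000925967 [ 0.22001973  0.49892973 -0.28998938]
[[-0.955 -0.295 -0.001]
 [-0.295  0.955  0.001]
 [ 0.     0.001 -1.   ]]
[-0.056, 0, 0.094] [763.51289373 724.27771898]
[-0.066, 0, 0.094] [771.07893986 717.87527671]
[-0.05, 0.075, 0.075] [797.20839844 725.74887667]
[-0.05, -0.075, 0.075] [690.2678309  686.56303345]
```

View pics/w1b.png

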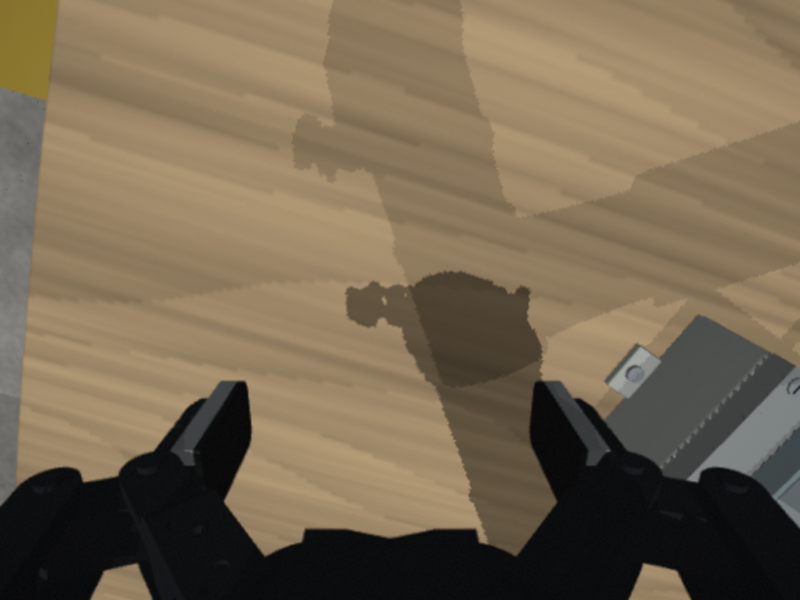

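The move was refused because every key must be given. The picture only shows the bench with the open fingers at about (240,400) and (545,400), and a corner of the large controller at the lower right.

Call:
{"api": "servo_tool", "payload": {
  "series": [
    {"dx": -0.51, "dy": 0.414, "dz": 0, "turn": 0, "jaw": 0.5},
    {"dx": -0.51, "dy": 0.414, "dz": 0, "turn": 0, "jaw": 0.5},
    {"dx": -0.51, "dy": 0.414, "dz": 0, "turn": 0, "jaw": 0.5},
    {"dx": -0.51, "dy": 0.414, "dz": 0, "turn": 0, "jaw": 0.5},
    {"dx": -0.51, "dy": 0.414, "dz": 0, "turn": 0, "jaw": 0.5},
    {"dx": -0.51, "dy": 0.414, "dz": 0, "turn": 0, "jaw": 0.5},
    {"dx": -0.51, "dy": 0.414, "dz": 0, "turn": 0, "jaw": 0.5},
    {"dx": -0.51, "dy": 0.414, "dz": 0, "turn": 0, "jaw": 0.5},
    {"dx": -0.51, "dy": 0.414, "dz": 0, "turn": 0, "jaw": 0.5},
    {"dx": -0.51, "dy": 0.414, "dz": 0, "turn": 0, "jaw": 0.5},
    {"dx": -0.51, "dy": 0.414, "dz": 0, "turn": 0, "jaw": 0.5},
    {"dx": -0.51, "dy": 0.414, "dz": 0, "turn": 0, "jaw": 0.5},
    {"dx": -0.51, "dy": 0.414, "dz": 0, "turn": 0, "jaw": 0.5},
    {"dx": -0.51, "dy": 0.414, "dz": 0, "turn": 0, "jaw": 0.5},
    {"dx": 0, "dy": 0, "dz": 0, "turn": 0.97, "jaw": 0.5},
    {"dx": 0, "dy": 0, "dz": 0, "turn": 0.97, "jaw": 0.5},
    {"dx": 0, "dy": 0, "dz": 0, "turn": 0.97, "jaw": 0.5},
    {"dx": 0, "dy": 0, "dz": 0, "turn": 0.97, "jaw": 0.5},
    {"dx": 0, "dy": 0, "dz": 0, "turn": 0.97, "jaw": 0.5},
    {"dx": 0, "dy": 0, "dz": 0, "turn": 0, "jaw": 0.5}
  ]
}}

```text
time_s: 2.65
tool_pos: [0.4837, -0.1144, 0.242]
ee_rot: [-0.325, -3.124, -0.0]
force: [1.2, -0.8, -0.0]
opening: 0.0423
grasp_force: 0.0
```

```bash
python3 - <<'E'
from h import *
C,im=shot('wrist','w2'); o=get_obs(); print(o['tool_pos'],o['opening'],o['force'])
T=R.from_rotvec(o['ee_rot']).as_matrix(); print(T.round(3))
b=cv2.resize(im[:,:,::-1],(800,600),interpolation=cv2.INTER_CUBIC); cv2.imwrite('pics/w2b.png',b)
c=np.array([.5384,-.1262,0]); r=R.from_euler('z',np.radians(-12.03)).as_matrix()
for p in([-.056,0,.094],[-.066,0,.094],[-.05,.075,.075],[-.05,-.075,.075]): print(p,proj(C,c+r@p)*800/560)
E
```

```text
[ 0.48370577 -0.11444277  0.24208002] 0.04250946276847824 [ 0.72847378 -0.0747787   0.08366488]
[[-0.979  0.205 -0.   ]
 [ 0.205  0.979  0.   ]
 [ 0.     0.    -1.   ]]
[-0.056, 0, 0.094] [390.02833631 278.34658696]
[-0.066, 0, 0.094] [390.06939392 262.08416004]
[-0.05, 0.075, 0.075] [506.62593394 279.95614022]
[-0.05, -0.075, 0.075] [273.2840014  279.45044398]
```

View pics/w2b.png

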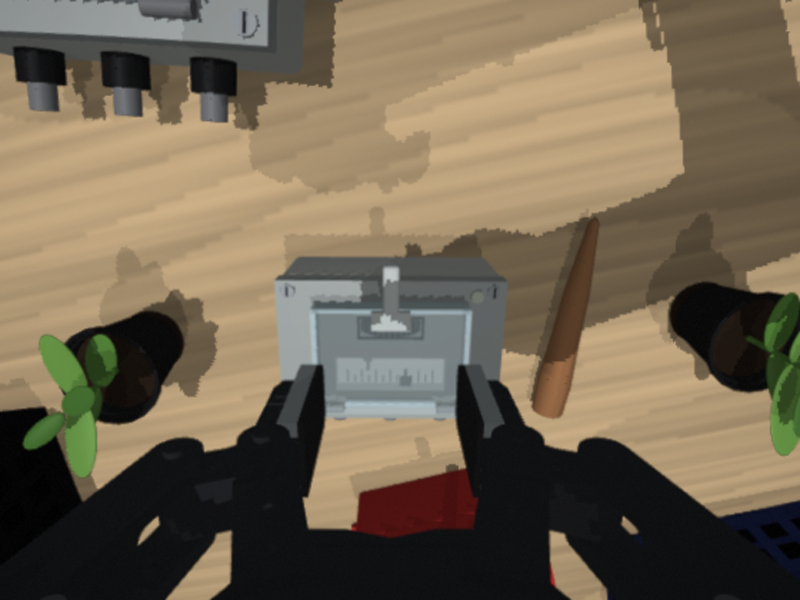

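The wrist view shows the case's front corners at (275,280) and (507,278). The tab is at x≈391, the pointer at (367,363) and the marker at (405,378). All agree with the pose estimate to within 2 mm. I'll descend and pinch the tab.

Call:
{"api": "servo_tool", "payload": {
  "series": [
    {"dx": 0, "dy": 0, "dz": 0.6, "turn": 0, "jaw": 0.4},
    {"dx": 0, "dy": 0, "dz": 0.6, "turn": 0, "jaw": 0.4},
    {"dx": 0, "dy": 0, "dz": 0.5, "turn": 0, "jaw": 0.4},
    {"dx": 0, "dy": 0, "dz": 0.4, "turn": 0, "jaw": 0.4},
    {"dx": 0, "dy": 0, "dz": 0.25, "turn": 0, "jaw": 0.4},
    {"dx": 0, "dy": 0, "dz": 0.167, "turn": 0, "jaw": 0.4},
    {"dx": 0, "dy": 0, "dz": 0, "turn": 0, "jaw": 0.4},
    {"dx": 0, "dy": 0, "dz": 0, "turn": 0, "jaw": 0},
    {"dx": 0, "dy": 0, "dz": 0, "turn": 0, "jaw": 0},
    {"dx": 0, "dy": 0, "dz": 0, "turn": 0, "jaw": 0},
    {"dx": 0, "dy": 0, "dz": 0, "turn": 0, "jaw": 0},
    {"dx": 0, "dy": 0, "dz": 0, "turn": 0, "jaw": 0}
  ],
  "grip_force": 25
}}

```text
time_s: 4.2
tool_pos: [0.4844, -0.1143, 0.0922]
ee_rot: [0.326, 3.123, 0.0]
force: [-1.3, 2.7, 6.0]
opening: 0.0093
grasp_force: 30.9
```

```bash
python3 - <<'E'
import numpy as np
r=np.hypot(92,16);a=np.arctan2(16,92)
t=np.linspace(0,1.88,18)+a
x=-r*np.cos(t);z=r*np.sin(t)
# tool dx = -controller x ; dz down
print([(round(-p/60,3),round(-q/60,3)) for p,q in zip(np.diff(x),np.diff(z))])
E
```

```text
[(np.float64(-0.039), np.float64(-0.168)), (np.float64(-0.057), np.float64(-0.162)), (np.float64(-0.075), np.float64(-0.155)), (np.float64(-0.091), np.float64(-0.146)), (np.float64(-0.107), np.float64(-0.135)), (np.float64(-0.121), np.float64(-0.122)), (np.float64(-0.134), np.float64(-0.108)), (np.float64(-0.145), np.float64(-0.093)), (np.float64(-0.154), np.float64(-0.076)), (np.float64(-0.162), np.float64(-0.059)), (np.float64(-0.167), np.float64(-0.04)), (np.float64(-0.171), np.float64(-0.022)), (np.float64(-0.172), np.float64(-0.003)), (np.float64(-0.171), np.float64(0.016)), (np.float64(-0.168), np.float64(0.035)), (np.float64(-0.164), np.float64(0.053)), (np.float64(-0.157), np.float64(0.071))]
```

Call:
{"api": "servo_tool", "payload": {
  "series": [
    {"dx": -0.039, "dy": 0, "dz": -0.168, "turn": 0, "jaw": 0},
    {"dx": -0.057, "dy": 0, "dz": -0.162, "turn": 0, "jaw": 0},
    {"dx": -0.075, "dy": 0, "dz": -0.155, "turn": 0, "jaw": 0},
    {"dx": -0.091, "dy": 0, "dz": -0.146, "turn": 0, "jaw": 0},
    {"dx": -0.107, "dy": 0, "dz": -0.135, "turn": 0, "jaw": 0},
    {"dx": -0.121, "dy": 0, "dz": -0.122, "turn": 0, "jaw": 0},
    {"dx": -0.134, "dy": 0, "dz": -0.108, "turn": 0, "jaw": 0},
    {"dx": -0.145, "dy": 0, "dz": -0.093, "turn": 0, "jaw": 0},
    {"dx": -0.154, "dy": 0, "dz": -0.076, "turn": 0, "jaw": 0}
  ]
}}

```text
time_s: 5.32
tool_pos: [0.5384, -0.126, 0.1615]
ee_rot: [-0.326, -3.124, 0.0]
force: [-1.4, 4.1, -3.4]
opening: 0.0095
grasp_force: 27.7
```

Call:
{"api": "servo_tool", "payload": {
  "series": [
    {"dx": -0.162, "dy": 0, "dz": -0.059, "turn": 0, "jaw": 0},
    {"dx": -0.167, "dy": 0, "dz": -0.04, "turn": 0, "jaw": 0},
    {"dx": -0.171, "dy": 0, "dz": -0.022, "turn": 0, "jaw": 0},
    {"dx": -0.172, "dy": 0, "dz": -0.003, "turn": 0, "jaw": 0},
    {"dx": -0.171, "dy": 0, "dz": 0.016, "turn": 0, "jaw": 0},
    {"dx": -0.168, "dy": 0, "dz": 0.035, "turn": 0, "jaw": 0},
    {"dx": -0.164, "dy": 0, "dz": 0.053, "turn": 0, "jaw": 0},
    {"dx": -0.157, "dy": 0, "dz": 0.071, "turn": 0, "jaw": 0},
    {"dx": 0, "dy": 0, "dz": 0, "turn": 0, "jaw": 0},
    {"dx": 0, "dy": 0, "dz": 0, "turn": 0, "jaw": 0},
    {"dx": 0, "dy": 0, "dz": 0, "turn": 0, "jaw": 0}
  ]
}}

```text
time_s: 6.7
tool_pos: [0.6173, -0.1429, 0.159]
ee_rot: [0.326, 3.122, -0.001]
force: [2.4, -1.4, 4.9]
opening: 0.0092
grasp_force: 29.8
```

Call:
{"api": "servo_tool", "payload": {
  "series": [
    {"dx": 0, "dy": 0, "dz": 0, "turn": 0, "jaw": 0.3},
    {"dx": 0, "dy": 0, "dz": 0, "turn": 0, "jaw": 0.3},
    {"dx": 0, "dy": 0, "dz": 0, "turn": 0, "jaw": 0.3},
    {"dx": 0, "dy": 0, "dz": -0.4, "turn": 0, "jaw": 0.3},
    {"dx": 0, "dy": 0, "dz": -0.6, "turn": 0, "jaw": 0.3},
    {"dx": 0.3, "dy": 0, "dz": 0, "turn": 0, "jaw": 0},
    {"dx": 0.5, "dy": 0, "dz": 0, "turn": 0, "jaw": 0},
    {"dx": 0.5, "dy": 0, "dz": 0, "turn": 0, "jaw": 0},
    {"dx": 0.33, "dy": 0, "dz": 0.2, "turn": 0, "jaw": 0},
    {"dx": 0, "dy": 0, "dz": 0.4, "turn": 0, "jaw": 0},
    {"dx": 0, "dy": 0, "dz": 0.3, "turn": 0, "jaw": 0},
    {"dx": 0, "dy": 0, "dz": 0, "turn": 0, "jaw": 0},
    {"dx": 0, "dy": 0, "dz": 0, "turn": 0, "jaw": 0}
  ]
}}

```text
time_s: 8.32
tool_pos: [0.5209, -0.1224, 0.1648]
ee_rot: [0.326, 3.124, -0.001]
force: [-1.0, 0.2, 0.5]
opening: -0.0
grasp_force: 0.0
```

```bash
python3 - <<'E'
from h import *
o=get_obs(); C,im=shot('wrist','w3'); print(o['tool_pos'],o['opening'],o['force'])
c=np.array([.5384,-.1262,0]); r=R.from_euler('z',np.radians(-12.03)).as_matrix()
print('ctl',r.T@(np.array(o['tool_pos'])-c))
a=proj(C,c+r@[.016,0,.075]); print('win centre',a)
for p in([-.018,0,.075],[.004,-.037,.075],[.028,.037,.075],[-.05,.075,.075],[-.05,-.075,.075]): print(p,proj(C,c+r@p)*800/560)
cv2.imwrite('pics/w3b.png',cv2.resize(im[:,:,::-1],(800,600),interpolation=cv2.INTER_CUBIC))
E
```

```text
[ 0.5209125  -0.12241705  0.16480396] -4.207700662847097e-05 [-0.99975255  0.17343334  0.52847849]
ctl [-1.78919118e-02  5.50589570e-05  1.64803955e-01]
win centre [273.13483922 261.00165271]
[-0.018, 0, 0.075] [390.30395415 309.28428523]
[0.004, -0.037, 0.075] [316.09934303 350.89893648]
[0.028, 0.037, 0.075] [462.06522465 393.98939646]
[-0.05, 0.075, 0.075] [550.68299808 244.67446419]
[-0.05, -0.075, 0.075] [230.09462033 244.23028843]
```

View pics/w3b.png

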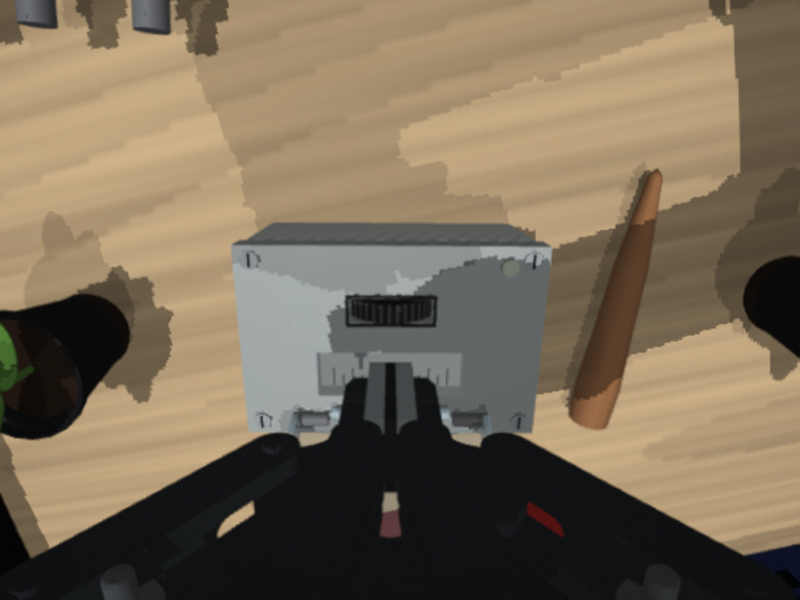

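The cover is open. The wheel slot is at (391,311), as predicted (390,309), and the pointer is near (362,360). I'll come down 7 mm on the -y side and feel for the rim.

Call:
{"api": "servo_tool", "payload": {
  "series": [
    {"dx": 0, "dy": -0.05, "dz": 0.35, "turn": 0, "jaw": 0},
    {"dx": 0, "dy": -0.05, "dz": 0.35, "turn": 0, "jaw": 0},
    {"dx": 0, "dy": 0, "dz": 0.25, "turn": 0, "jaw": 0},
    {"dx": 0, "dy": 0, "dz": 0.13, "turn": 0, "jaw": 0},
    {"dx": 0, "dy": 0, "dz": 0.05, "turn": 0, "jaw": 0},
    {"dx": 0, "dy": 0, "dz": 0, "turn": 0, "jaw": 0},
    {"dx": 0, "dy": 0, "dz": 0, "turn": 0, "jaw": 0}
  ]
}}

```text
time_s: 9.25
tool_pos: [0.5196, -0.128, 0.097]
ee_rot: [0.326, 3.124, 0.0]
force: [0.2, -0.2, -0.3]
opening: -0.0002
grasp_force: 0.0
```

```bash
python3 - <<'E'
from h import *
im=cv2.imread('pics/w2.png')
# w2 camera pose: from pose logged
o={'tool_pos':[.48370577,-.11444277,.24208],'ee_rot':[-.325,-3.124,0]}
C=cam('wrist',o); c=np.array([.5384,-.1262,0]); r=R.from_euler('z',np.radians(-12.03)).as_matrix()
for n,(u,v) in dict(ptr=(367,363),mrk=(405,378)).items(): print(n,(r.T@(onz(C,u*.7,v*.7,.072)-c)*1000).round(1))
o=get_obs(); print(o['tool_pos'],o['force'])
E
```

```text
ptr [  9.9 -15.6  72. ]
mrk [21.2 10.5 72. ]
[ 0.51962538 -0.12804494  0.09704   ] [ 0.18139503 -0.21159358 -0.25290128]
```

Call:
{"api": "servo_tool", "payload": {
  "series": [
    {"dx": 0, "dy": 0, "dz": 0.015, "turn": 0, "jaw": 0},
    {"dx": 0, "dy": 0, "dz": 0.01, "turn": 0, "jaw": 0},
    {"dx": 0, "dy": 0, "dz": 0, "turn": 0, "jaw": 0}
  ]
}}

```text
time_s: 9.62
tool_pos: [0.5192, -0.128, 0.0948]
ee_rot: [-0.326, -3.124, -0.0]
force: [0.2, 0.3, -0.5]
opening: 0.0001
grasp_force: 0.0
```

Call:
{"api": "servo_tool", "payload": {
  "series": [
    {"dx": 0, "dy": 0, "dz": 0.005, "turn": 0, "jaw": 0},
    {"dx": 0, "dy": 0, "dz": 0.004, "turn": 0, "jaw": 0},
    {"dx": 0, "dy": 0, "dz": 0, "turn": 0, "jaw": 0}
  ]
}}

```text
time_s: 10.0
tool_pos: [0.5192, -0.1281, 0.0942]
ee_rot: [-0.326, -3.124, -0.0]
force: [1.1, -0.6, 0.4]
opening: 0.0002
grasp_force: 0.0
```

Call:
{"api": "servo_tool", "payload": {
  "series": [
    {"dx": 0, "dy": 0, "dz": 0.005, "turn": 0, "jaw": 0},
    {"dx": 0, "dy": 0, "dz": 0.004, "turn": 0, "jaw": 0},
    {"dx": 0, "dy": 0, "dz": 0, "turn": 0, "jaw": 0}
  ]
}}

```text
time_s: 10.38
tool_pos: [0.5192, -0.128, 0.0937]
ee_rot: [-0.326, -3.124, -0.0]
force: [0.6, -0.5, -0.1]
opening: -0.0
grasp_force: 0.0
```

Call:
{"api": "servo_tool", "payload": {
  "series": [
    {"dx": 0, "dy": 0, "dz": 0.005, "turn": 0, "jaw": 0},
    {"dx": 0, "dy": 0, "dz": 0.004, "turn": 0, "jaw": 0},
    {"dx": 0, "dy": 0, "dz": 0, "turn": 0, "jaw": 0}
  ]
}}

```text
time_s: 10.75
tool_pos: [0.5192, -0.1281, 0.0931]
ee_rot: [-0.326, -3.125, -0.0]
force: [0.2, -0.0, -0.0]
opening: -0.0
grasp_force: 0.0
```

Call:
{"api": "servo_tool", "payload": {
  "series": [
    {"dx": 0, "dy": 0, "dz": 0.005, "turn": 0, "jaw": 0},
    {"dx": 0, "dy": 0, "dz": 0.004, "turn": 0, "jaw": 0},
    {"dx": 0, "dy": 0, "dz": 0, "turn": 0, "jaw": 0}
  ]
}}

```text
time_s: 11.12
tool_pos: [0.5192, -0.1281, 0.0926]
ee_rot: [-0.326, -3.124, -0.0]
force: [0.3, 0.2, 0.3]
opening: -0.0001
grasp_force: 0.0
```

Call:
{"api": "servo_tool", "payload": {
  "series": [
    {"dx": 0, "dy": 0, "dz": 0.005, "turn": 0, "jaw": 0},
    {"dx": 0, "dy": 0, "dz": 0.004, "turn": 0, "jaw": 0},
    {"dx": 0, "dy": 0, "dz": 0, "turn": 0, "jaw": 0}
  ]
}}

```text
time_s: 11.5
tool_pos: [0.5192, -0.1281, 0.0921]
ee_rot: [-0.326, -3.124, -0.0]
force: [0.7, 0.2, 0.1]
opening: 0.0
grasp_force: 0.0
```

Call:
{"api": "servo_tool", "payload": {
  "series": [
    {"dx": 0, "dy": 0, "dz": 0.005, "turn": 0, "jaw": 0},
    {"dx": 0, "dy": 0, "dz": 0.004, "turn": 0, "jaw": 0},
    {"dx": 0, "dy": 0, "dz": 0, "turn": 0, "jaw": 0}
  ]
}}

```text
time_s: 11.88
tool_pos: [0.5193, -0.1281, 0.0917]
ee_rot: [0.326, 3.125, 0.0]
force: [-0.6, -0.0, 0.8]
opening: -0.0001
grasp_force: 0.5
```

Call:
{"api": "servo_tool", "payload": {
  "series": [
    {"dx": 0, "dy": 0, "dz": 0.004, "turn": 0, "jaw": 0},
    {"dx": 0, "dy": 0, "dz": 0, "turn": 0, "jaw": 0},
    {"dx": 0, "dy": 0, "dz": 0, "turn": 0, "jaw": 0}
  ]
}}

```text
time_s: 12.25
tool_pos: [0.5193, -0.1281, 0.0915]
ee_rot: [0.326, 3.124, 0.0]
force: [-1.6, 1.0, 3.2]
opening: 0.0002
grasp_force: 1.3
```

Call:
{"api": "servo_tool", "payload": {
  "series": [
    {"dx": 0, "dy": 0, "dz": 0.004, "turn": 0, "jaw": 0},
    {"dx": 0, "dy": 0, "dz": 0, "turn": 0, "jaw": 0},
    {"dx": 0, "dy": 0, "dz": 0, "turn": 0, "jaw": 0}
  ]
}}

```text
time_s: 12.62
tool_pos: [0.5193, -0.1281, 0.0913]
ee_rot: [0.326, 3.124, 0.0]
force: [-1.9, -0.0, 4.6]
opening: 0.0
grasp_force: 2.1
```

Call:
{"api": "servo_tool", "payload": {
  "series": [
    {"dx": 0, "dy": 0, "dz": 0.002, "turn": 0, "jaw": 0},
    {"dx": 0, "dy": 0.02, "dz": 0, "turn": 0, "jaw": 0},
    {"dx": 0, "dy": 0.025, "dz": 0, "turn": 0, "jaw": 0},
    {"dx": 0, "dy": 0.025, "dz": 0, "turn": 0, "jaw": 0}
  ]
}}

```text
time_s: 13.12
tool_pos: [0.5201, -0.1245, 0.0912]
ee_rot: [0.327, 3.125, -0.001]
force: [-0.8, -3.1, 4.6]
opening: -0.0004
grasp_force: 2.6
```

Call:
{"api": "servo_tool", "payload": {
  "series": [
    {"dx": 0, "dy": 0.025, "dz": 0.002, "turn": 0, "jaw": 0},
    {"dx": 0, "dy": 0.025, "dz": 0, "turn": 0, "jaw": 0},
    {"dx": 0, "dy": 0.025, "dz": 0, "turn": 0, "jaw": 0},
    {"dx": 0, "dy": 0.025, "dz": 0, "turn": 0, "jaw": 0}
  ]
}}

```text
time_s: 13.62
tool_pos: [0.5214, -0.1186, 0.0912]
ee_rot: [0.327, 3.124, -0.002]
force: [-2.9, -3.5, 5.1]
opening: -0.0001
grasp_force: 2.8
```

```bash
python3 - <<'E'
from h import *
o=get_obs(); C,im=shot('wrist','w4'); print(o['tool_pos'],o['force'])
c=np.array([.5384,-.1262,0]); r=R.from_euler('z',np.radians(-12.03)).as_matrix()
print('ctl',r.T@(np.array(o['tool_pos'])-c))
# rectify the panel: 6 px/mm, x down->ctl +x , right -> +y
S=8; xs=np.arange(-34,36,1/S); ys=np.arange(-45,45,1/S)
mp=np.array([[proj(C,c+r@[x/1000,y/1000,.073]) for y in ys] for x in xs]).astype(np.float32)
cv2.imwrite('pics/r4.png',cv2.remap(im[:,:,::-1].copy(),mp,None,cv2.INTER_CUBIC))
E
```

```text
[ 0.52139264 -0.11858079  0.09121395] [-2.93296884 -3.50302216  5.12946358]
ctl [-0.01822188  0.00390715  0.09121395]
```

View pics/r4.png

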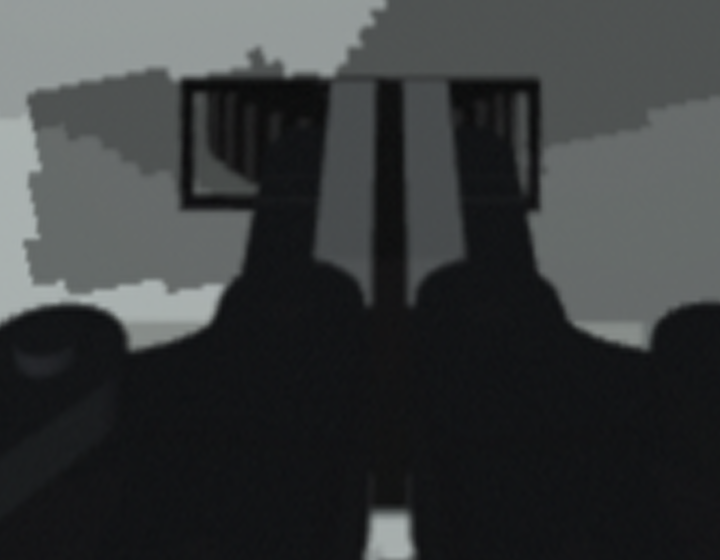

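The hand hides the scale in this view; the tips are centred at (390,80), i.e. y≈+3.8 mm on the wheel. I'll finish this stroke, lift, go back and land again for a second one.

Call:
{"api": "servo_tool", "payload": {
  "series": [
    {"dx": 0, "dy": 0.025, "dz": 0, "turn": 0, "jaw": 0},
    {"dx": 0, "dy": 0.017, "dz": 0, "turn": 0, "jaw": 0},
    {"dx": 0, "dy": 0, "dz": -0.1, "turn": 0, "jaw": 0},
    {"dx": 0, "dy": -0.1, "dz": 0, "turn": 0, "jaw": 0},
    {"dx": 0, "dy": -0.117, "dz": 0, "turn": 0, "jaw": 0},
    {"dx": 0, "dy": 0, "dz": 0.05, "turn": 0, "jaw": 0},
    {"dx": 0, "dy": 0, "dz": 0.03, "turn": 0, "jaw": 0},
    {"dx": 0, "dy": 0, "dz": 0.01, "turn": 0, "jaw": 0},
    {"dx": 0, "dy": 0, "dz": 0.006, "turn": 0, "jaw": 0},
    {"dx": 0, "dy": 0, "dz": 0, "turn": 0, "jaw": 0},
    {"dx": 0, "dy": 0, "dz": 0, "turn": 0, "jaw": 0}
  ]
}}

```text
time_s: 15.05
tool_pos: [0.5191, -0.1284, 0.0913]
ee_rot: [-0.326, -3.125, 0.0]
force: [-3.9, -0.3, 3.9]
opening: -0.0002
grasp_force: 2.0
```

Call:
{"api": "servo_tool", "payload": {
  "series": [
    {"dx": 0, "dy": 0, "dz": 0.004, "turn": 0, "jaw": 0},
    {"dx": 0, "dy": 0.025, "dz": 0, "turn": 0, "jaw": 0},
    {"dx": 0, "dy": 0.025, "dz": 0, "turn": 0, "jaw": 0},
    {"dx": 0, "dy": 0.025, "dz": 0, "turn": 0, "jaw": 0}
  ]
}}

```text
time_s: 15.55
tool_pos: [0.5206, -0.1241, 0.0913]
ee_rot: [0.326, 3.123, -0.001]
force: [-0.1, -4.1, 3.9]
opening: -0.0002
grasp_force: 2.4
```

Call:
{"api": "servo_tool", "payload": {
  "series": [
    {"dx": 0, "dy": 0.025, "dz": 0, "turn": 0, "jaw": 0},
    {"dx": 0, "dy": 0.025, "dz": 0, "turn": 0, "jaw": 0},
    {"dx": 0, "dy": 0.025, "dz": 0, "turn": 0, "jaw": 0},
    {"dx": 0, "dy": 0, "dz": 0, "turn": 0, "jaw": 0}
  ]
}}

```text
time_s: 16.05
tool_pos: [0.5216, -0.1194, 0.0913]
ee_rot: [0.326, 3.123, 0.0]
force: [-0.1, -2.9, 6.6]
opening: -0.0001
grasp_force: 2.6
```

Call:
{"api": "servo_tool", "payload": {
  "series": [
    {"dx": 0, "dy": 0, "dz": -0.3, "turn": 0, "jaw": 0},
    {"dx": 0.3, "dy": 0, "dz": -0.6, "turn": 0, "jaw": 0.6},
    {"dx": 0.4, "dy": 0, "dz": -0.6, "turn": 0, "jaw": 0.6},
    {"dx": 0, "dy": 0, "dz": 0, "turn": 0, "jaw": 0.6},
    {"dx": 0, "dy": 0, "dz": 0, "turn": 0, "jaw": 0.6}
  ]
}}

```text
time_s: 16.68
tool_pos: [0.4799, -0.1102, 0.1807]
ee_rot: [-0.326, -3.124, -0.002]
force: [0.3, -0.6, -0.8]
opening: 0.0513
grasp_force: 0.0
```

```bash
cat >> h.py <<'E'
def rect(f,x0=-10,x1=36,S=8,z=.072):
    o=get_obs(); C,im=shot('wrist',f); print(o['tool_pos'],o['force'])
    c=np.array([.5384,-.1262,0]); r=R.from_euler('z',np.radians(-12.03)).as_matrix()
    xs=np.arange(x0,x1,1/S); ys=np.arange(-45,45,1/S)
    mp=np.array([[proj(C,c+r@[x/1000,y/1000,z]) for y in ys] for x in xs]).astype(np.float32)
    cv2.imwrite(f'pics/{f}r.png',cv2.remap(im[:,:,::-1].copy(),mp,None,cv2.INTER_CUBIC))
E
python3 -c "
from h import *
rect('w5')"
```

```text
[ 0.47986255 -0.11021374  0.18067632] [ 0.28747338 -0.62138551 -0.79375279]
```

View pics/w5r.png

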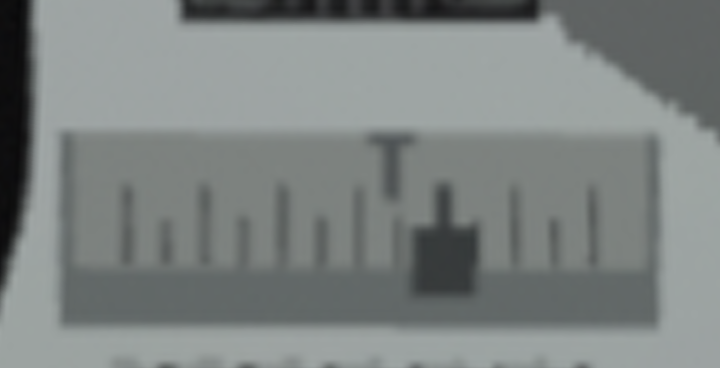

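The rectified scale view has the window edges at x=62 and 658, matching the expected 74 mm at 8 px/mm. The pointer is at x=444 or 392 depending on which element it is: the block with a needle (444,190) is on the far (+x) side, so that is the marker, and the thin T (392,135–198) from the wheel side is the pointer. That leaves 6.5 mm to go.

Call:
{"api": "servo_tool", "payload": {
  "series": [
    {"dx": -0.4, "dy": -0.113, "dz": 0.3, "turn": 0, "jaw": 0},
    {"dx": -0.3, "dy": 0, "dz": 0.4, "turn": 0, "jaw": 0},
    {"dx": 0, "dy": 0, "dz": 0.3, "turn": 0, "jaw": 0},
    {"dx": 0, "dy": 0, "dz": 0.25, "turn": 0, "jaw": 0},
    {"dx": 0, "dy": 0, "dz": 0.1, "turn": 0, "jaw": 0},
    {"dx": 0, "dy": 0, "dz": 0.05, "turn": 0, "jaw": 0},
    {"dx": 0, "dy": 0, "dz": 0.05, "turn": 0, "jaw": 0},
    {"dx": 0, "dy": 0, "dz": 0.02, "turn": 0, "jaw": 0},
    {"dx": 0, "dy": 0, "dz": 0.008, "turn": 0, "jaw": 0},
    {"dx": 0, "dy": 0, "dz": 0.006, "turn": 0, "jaw": 0},
    {"dx": 0, "dy": 0, "dz": 0.006, "turn": 0, "jaw": 0},
    {"dx": 0, "dy": 0, "dz": 0, "turn": 0, "jaw": 0},
    {"dx": 0, "dy": 0, "dz": 0, "turn": 0, "jaw": 0}
  ]
}}

```text
time_s: 18.35
tool_pos: [0.5198, -0.1262, 0.0917]
ee_rot: [0.326, 3.124, 0.0]
force: [0.0, 0.5, 1.1]
opening: -0.0003
grasp_force: 0.8
```

Call:
{"api": "servo_tool", "payload": {
  "series": [
    {"dx": 0, "dy": 0, "dz": 0.005, "turn": 0, "jaw": 0},
    {"dx": 0, "dy": 0, "dz": 0.003, "turn": 0, "jaw": 0},
    {"dx": 0, "dy": 0, "dz": 0, "turn": 0, "jaw": 0}
  ]
}}

```text
time_s: 18.73
tool_pos: [0.5198, -0.1262, 0.0914]
ee_rot: [0.326, 3.124, 0.0]
force: [-1.5, 0.7, 4.9]
opening: 0.0004
grasp_force: 2.1
```

Call:
{"api": "servo_tool", "payload": {
  "series": [
    {"dx": 0, "dy": 0, "dz": 0.002, "turn": 0, "jaw": 0},
    {"dx": 0, "dy": 0.024, "dz": 0, "turn": 0, "jaw": 0},
    {"dx": 0, "dy": 0.024, "dz": 0, "turn": 0, "jaw": 0},
    {"dx": 0, "dy": 0.024, "dz": 0, "turn": 0, "jaw": 0},
    {"dx": 0, "dy": 0.024, "dz": 0, "turn": 0, "jaw": 0},
    {"dx": 0, "dy": 0.024, "dz": 0, "turn": 0, "jaw": 0},
    {"dx": 0, "dy": 0, "dz": 0, "turn": 0, "jaw": 0}
  ]
}}

```text
time_s: 19.6
tool_pos: [0.5212, -0.1196, 0.0912]
ee_rot: [0.326, 3.124, -0.001]
force: [-1.4, -2.7, 5.0]
opening: -0.0002
grasp_force: 2.7
```

Call:
{"api": "servo_tool", "payload": {
  "series": [
    {"dx": 0, "dy": 0, "dz": -0.3, "turn": 0, "jaw": 0},
    {"dx": 0.3, "dy": 0, "dz": -0.6, "turn": 0, "jaw": 0.6},
    {"dx": 0.4, "dy": 0, "dz": -0.6, "turn": 0, "jaw": 0.6},
    {"dx": 0, "dy": 0, "dz": 0, "turn": 0, "jaw": 0.6},
    {"dx": 0, "dy": 0, "dz": 0, "turn": 0, "jaw": 0.6}
  ]
}}

```text
time_s: 20.23
tool_pos: [0.48, -0.11, 0.1808]
ee_rot: [-0.326, -3.125, -0.002]
force: [-0.6, 0.3, -0.1]
opening: 0.0517
grasp_force: 0.0
```

```bash
python3 -c "
from h import *
rect('w6')
for f in ('w5r','w6r'):
    g=cv2.imread(f'pics/{f}.png',0).astype(float)
    for n,a,b in(('ptr',158,178),('mrk',205,222)): # rows
        p=g[a:b,330:560].mean(0); m=p<p.max()-28; i=np.where(p<np.median(p)-12)[0]; print(f,n,330+i.mean() if len(i) else None,i.min()+330,i.max()+330)
"
```

```text
[ 0.47998832 -0.11000069  0.18078398] [-0.56814637  0.33096652 -0.11616637]
w5r ptr 391.0 380 402
w5r mrk 439.6808510638298 353 520
w6r ptr 441.0 430 452
w6r mrk 437.6170212765958 354 521
```

View pics/w6r.png

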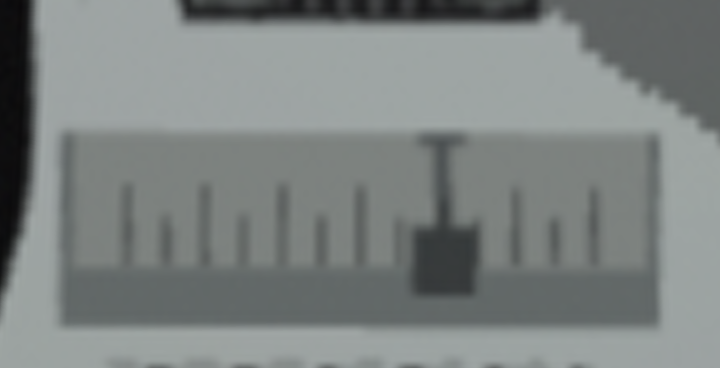

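The pointer (x≈441) now stands opposite the marker (x≈445), about 0.4 mm off, and the cover is still open. Next I'll fetch the tab and shut the cover.

Call:
{"api": "servo_tool", "payload": {
  "series": [
    {"dx": 0, "dy": 0, "dz": -0.5, "turn": 0, "jaw": 0.4},
    {"dx": -0.4, "dy": -0.068, "dz": -0.3, "turn": 0, "jaw": 0.4},
    {"dx": -0.5, "dy": 0, "dz": 0, "turn": 0, "jaw": 0.4},
    {"dx": -0.5, "dy": 0, "dz": 0, "turn": 0, "jaw": 0.4},
    {"dx": -0.5, "dy": 0, "dz": 0, "turn": 0, "jaw": 0.4},
    {"dx": -0.353, "dy": 0, "dz": 0, "turn": 0, "jaw": 0.4},
    {"dx": -0.1, "dy": 0, "dz": 0, "turn": 0, "jaw": 0.4},
    {"dx": 0, "dy": 0, "dz": 0.4, "turn": 0, "jaw": 0.4},
    {"dx": 0, "dy": 0, "dz": 0.4, "turn": 0, "jaw": 0.4},
    {"dx": 0, "dy": 0, "dz": 0.25, "turn": 0, "jaw": 0.4},
    {"dx": 0, "dy": 0, "dz": 0.1, "turn": 0, "jaw": 0.4},
    {"dx": 0, "dy": 0, "dz": 0, "turn": 0, "jaw": 0},
    {"dx": 0, "dy": 0, "dz": 0, "turn": 0, "jaw": 0},
    {"dx": 0, "dy": 0, "dz": 0, "turn": 0, "jaw": 0},
    {"dx": 0, "dy": 0, "dz": 0, "turn": 0, "jaw": 0}
  ],
  "grip_force": 25
}}

```text
time_s: 22.15
tool_pos: [0.6177, -0.1432, 0.1607]
ee_rot: [0.326, 3.123, 0.001]
force: [-1.4, 3.6, 2.1]
opening: 0.0092
grasp_force: 30.8
```

Gripped. Now the arc in reverse, down to about 0.8 rad.

Call:
{"api": "servo_tool", "payload": {
  "series": [
    {"dx": 0.157, "dy": 0, "dz": -0.071, "turn": 0, "jaw": 0},
    {"dx": 0.164, "dy": 0, "dz": -0.053, "turn": 0, "jaw": 0},
    {"dx": 0.168, "dy": 0, "dz": -0.035, "turn": 0, "jaw": 0},
    {"dx": 0.171, "dy": 0, "dz": -0.016, "turn": 0, "jaw": 0},
    {"dx": 0.172, "dy": 0, "dz": 0.003, "turn": 0, "jaw": 0},
    {"dx": 0.171, "dy": 0, "dz": 0.022, "turn": 0, "jaw": 0},
    {"dx": 0.167, "dy": 0, "dz": 0.04, "turn": 0, "jaw": 0},
    {"dx": 0.162, "dy": 0, "dz": 0.059, "turn": 0, "jaw": 0},
    {"dx": 0.154, "dy": 0, "dz": 0.076, "turn": 0, "jaw": 0},
    {"dx": 0.145, "dy": 0, "dz": 0.093, "turn": 0, "jaw": 0},
    {"dx": 0.134, "dy": 0, "dz": 0.108, "turn": 0, "jaw": 0},
    {"dx": 0.121, "dy": 0, "dz": 0.122, "turn": 0, "jaw": 0}
  ]
}}

```text
time_s: 23.65
tool_pos: [0.507, -0.1195, 0.1422]
ee_rot: [0.324, 3.12, 0.002]
force: [-3.9, 9.1, 11.2]
opening: 0.0093
grasp_force: 36.1
```

Call:
{"api": "servo_tool", "payload": {
  "series": [
    {"dx": 0.107, "dy": 0, "dz": 0.135, "turn": 0, "jaw": 0},
    {"dx": 0.091, "dy": 0, "dz": 0.146, "turn": 0, "jaw": 0},
    {"dx": 0.075, "dy": 0, "dz": 0.155, "turn": 0, "jaw": 0},
    {"dx": 0.057, "dy": 0, "dz": 0.162, "turn": 0, "jaw": 0},
    {"dx": 0.039, "dy": 0, "dz": 0.13, "turn": 0, "jaw": 0},
    {"dx": 0, "dy": 0, "dz": 0, "turn": 0, "jaw": 0},
    {"dx": 0, "dy": 0, "dz": 0, "turn": 0, "jaw": 0.4},
    {"dx": 0, "dy": 0, "dz": 0, "turn": 0, "jaw": 0.4},
    {"dx": 0, "dy": 0, "dz": 0, "turn": 0, "jaw": 0.4},
    {"dx": 0, "dy": 0, "dz": -0.3, "turn": 0, "jaw": 0.4},
    {"dx": 0, "dy": 0, "dz": -0.6, "turn": 0, "jaw": 0.4},
    {"dx": 0, "dy": 0, "dz": -0.6, "turn": 0, "jaw": 0.4},
    {"dx": 0, "dy": 0, "dz": -0.6, "turn": 0, "jaw": 0.4},
    {"dx": 0, "dy": 0, "dz": 0, "turn": 0, "jaw": 0.4},
    {"dx": 0, "dy": 0, "dz": 0, "turn": 0, "jaw": 0.4},
    {"dx": 0, "dy": 0, "dz": 0, "turn": 0, "jaw": 0.4},
    {"dx": 0, "dy": 0, "dz": 0, "turn": 0, "jaw": 0.4},
    {"dx": 0, "dy": 0, "dz": 0, "turn": 0, "jaw": 0.4},
    {"dx": 0, "dy": 0, "dz": 0, "turn": 0, "jaw": 0.4},
    {"dx": 0, "dy": 0, "dz": 0, "turn": 0, "jaw": 0.4}
  ]
}}

```text
time_s: 26.15
tool_pos: [0.4849, -0.1157, 0.2212]
ee_rot: [-0.326, -3.124, -0.0]
force: [0.6, 0.2, -0.3]
opening: 0.0344
grasp_force: 0.0
```

Call:
{"api": "servo_tool", "payload": {
  "series": [
    {"dx": 0, "dy": 0, "dz": 0, "turn": 0, "jaw": 0.4},
    {"dx": 0, "dy": 0, "dz": 0, "turn": 0, "jaw": 0.4},
    {"dx": 0, "dy": 0, "dz": 0, "turn": 0, "jaw": 0.4},
    {"dx": 0, "dy": 0, "dz": 0, "turn": 0, "jaw": 0.4},
    {"dx": 0, "dy": 0, "dz": 0, "turn": 0, "jaw": 0.4},
    {"dx": 0, "dy": 0, "dz": 0, "turn": 0, "jaw": 0.4},
    {"dx": 0, "dy": 0, "dz": 0, "turn": 0, "jaw": 0.4},
    {"dx": 0, "dy": 0, "dz": 0, "turn": 0, "jaw": 0.4},
    {"dx": 0, "dy": 0, "dz": 0, "turn": 0, "jaw": 0.4},
    {"dx": 0, "dy": 0, "dz": 0, "turn": 0, "jaw": 0.4},
    {"dx": 0, "dy": 0, "dz": 0, "turn": 0, "jaw": 0.4},
    {"dx": 0, "dy": 0, "dz": 0, "turn": 0, "jaw": 0.4},
    {"dx": 0, "dy": 0, "dz": 0, "turn": 0, "jaw": 0.4},
    {"dx": 0, "dy": 0, "dz": 0, "turn": 0, "jaw": 0.4},
    {"dx": 0, "dy": 0, "dz": 0, "turn": 0, "jaw": 0.4},
    {"dx": 0, "dy": 0, "dz": 0, "turn": 0, "jaw": 0.4}
  ]
}}

```text
time_s: 28.15
tool_pos: [0.4849, -0.1157, 0.2213]
ee_rot: [-0.326, -3.125, -0.0]
force: [-0.3, -0.3, -0.3]
opening: 0.0342
grasp_force: 0.0
```

```bash
python3 -c "
from h import *
o=get_obs(); C,im=shot('wrist','w7'); print(o['tool_pos'],o['force'])
cv2.imwrite('pics/w7b.png',cv2.resize(im[150:330,150:390,::-1],(800,600),interpolation=cv2.INTER_CUBIC))"
```

```text
[ 0.48493584 -0.1156779   0.22130208] [-0.2658535  -0.34968189 -0.28587905]
```

View pics/w7b.png

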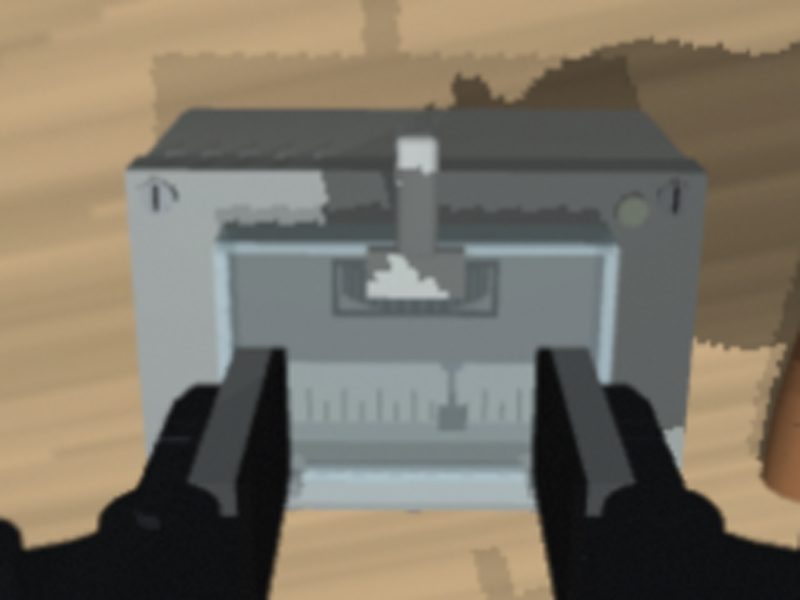

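The cover lies shut (tab at (417,140–240)), and through it the pointer at (452,370) stands opposite the marker at (452,415). The gripper is clear.

```bash
python3 -c "
from h import *
print(sign_off())"
```

```text
the job is handed in; nothing more can be done
None
```

The job is handed in, but no verdict came back: I opened the cover, set the pointer about 0.4 mm from the marker, and shut the cover again. The highest press I read at the end of any move on the wheel was 6.6 N, and the final view shows the gripper clear of everything.

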